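# Snap a storage tub's lid shut all the way round

## Task

The lid of the round grey tub is not closed: its white rim still stands up all the way round. Press the four quarters of the rim down until every one has clicked shut. Only press with the fingertips: do not grip or lift the tub, tip it or shove it away from its place, and leave the other things on the table where they are.

Things in the scene. Friction and masses are not known exactly. Their poses are not given: they have to be found in the camera images.
- tub: Loose round grey tub, 121 mm across, 0.7 to 1.1 kg; origin: centre of its underside, z up. White snap lid: recessed panel, 70 mm above the table, ringed by four quarter rim sections (ring 97 to 121 mm across, 10 mm thick), each with a 26 mm wide thumb tab at its middle reaching out to 74 mm from the axis. Tabs 1-4 lie on the tub's +x, +y, -x, -y. Section top: 84 mm up when raised, 76 mm shut.
- tab1 (a point): Press point on the top face of rim section 1, at its thumb tab, 62 mm from the tub's axis along the tub's +x; it moves with the section.
- rim1 (a joint): How far rim section 1 is pressed down, in m: 0 fully raised, 0.008 fully shut (hard stop). It slides straight down. It resists with up to about 9 N over its first 3 mm, then gives way half-way, snaps shut by itself and stays; let go earlier, it springs up again. Raised at the start.
- tab2 (a point): Press point on the top face of rim section 2, at its thumb tab, 62 mm from the tub's axis along the tub's +y; it moves with the section.
- rim2 (a joint): How far rim section 2 is pressed down, in m: 0 fully raised, 0.008 fully shut (hard stop). It slides straight down. It resists with up to about 9 N over its first 3 mm, then gives way half-way, snaps shut by itself and stays; let go earlier, it springs up again. Raised at the start.
- tab3 (a point): Press point on the top face of rim section 3, at its thumb tab, 62 mm from the tub's axis along the tub's -x; it moves with the section.
- rim3 (a joint): How far rim section 3 is pressed down, in m: 0 fully raised, 0.008 fully shut (hard stop). It slides straight down. It resists with up to about 9 N over its first 3 mm, then gives way half-way, snaps shut by itself and stays; let go earlier, it springs up again. Raised at the start.
- tab4 (a point): Press point on the top face of rim section 4, at its thumb tab, 62 mm from the tub's axis along the tub's -y; it moves with the section.
- rim4 (a joint): How far rim section 4 is pressed down, in m: 0 fully raised, 0.008 fully shut (hard stop). It slides straight down. It resists with up to about 9 N over its first 3 mm, then gives way half-way, snaps shut by itself and stays; let go earlier, it springs up again. Raised at the start.
- jar: Closed round jar, 72 mm across, 125 mm tall, loose bystander; origin under its centre.
- pot_a: Small open white pot, 40 mm across, 45 mm tall, loose bystander; origin under its centre.
- pot_b: Small open white pot like the other, loose bystander; origin under its centre.
- tape: Roll of label tape lying flat, 80 mm across, 24 mm high, loose bystander; origin under its centre.
- scoop: Spoon-shaped scoop, 170 mm long, lying loose; bystander.
- marker: Black marker pen, 120 mm long, 14 mm thick, lying loose; bystander.
Not all that is in view belongs to the job. What is shaped like the tub but brown or green is not meant.

How it is judged:
By the outcome, as a careful person would: the job done as asked, in the order asked, and still so for the second after the job is handed in, with the robot touching nothing.
It also fails if it takes over 42 s, if anything falls off the work surface, if the arm or the gripper's body presses on something with over 40 N, if the wrist force passes 120 N, or if a joint passes its speed limit or range.

## Robot

A 7-joint arm with a two-finger parallel gripper is mounted at the origin on the work surface. World frame = base frame: x ahead of the robot, y to its left, z up, the work surface at z = 0. Lengths are in m, angles in rad, forces in N, time in s.
With the tool pointing down it reaches from about 0.425 to 0.925 m from the base axis. Payload 6.8 kg.
Tool frame: the origin (TCP) lies between the finger pads; the fingertips stand 14 mm ahead of it and the grasp point (between the pads) lies 5 mm behind it; z points along the fingers, y is the direction in which the jaws open and shut (so a half turn about z gives the same grasp; the last joint's range is limited). The gripper opens to 85 mm and grips with 20 to 120 N. Pads are 22 mm wide; open, the fingers measure 114 mm over their backs; the gripper's body (76 mm by 85 mm) begins 54 mm behind the grasp point. The pads swing forward as they close: fully open they stand 13 mm farther back than shut.
Start: joints at [-1.261, 0.477, 0.022, 1.555, -0.011, 1.109, -0.083], TCP at [0.274, 0.617, 0.245] pointing down, gripper open.
Joint ranges: [-2.96, 2.96], [-0.34, 2.1], [-1.41, 1.46], [0.24, 2.44], [-1.37, 4.51], [0.17, 1.92], [-2.96, 2.96]. Speed limits (rad/s): [2.39, 2.39, 3.14, 3.14, 3.14, 3.14, 3.14].

## Interface

Orientations are given as a unit quaternion [w, x, y, z].
In Python, from station import bot gives the robot as it stands.
- The arm moves only by the shell command python3 -m crank 'ROWS' [FORCE]. ROWS is JSON, a list of rows, each a list of 3 entries, a list of its own where there are three numbers: the shift along the tool's x, y, z in m, then the turn, a rotation vector about the tool's x, y, z in degrees, then the finger opening in m, from 0 to 0.0854. A call has 1 to 10 rows; each row shifts and turns the commanded pose from where the row before left it, along the tool's axes as they then stand; what a row does not reach is not made up. A row lasts 1/8 s, in which the tool goes at most 62.5 mm and 10.7 degrees, less where a joint would pass 70% of its speed; a pose out of reach is approached as far as the arm can. A call is refused whole if a number of a shift passes 0.0625 or a number of a turn 10.7, either way. A call with a gripper value outside its range is refused whole. The fingers move at their own pace and stop on an object; FORCE is the grip in N (left out, the last holds). Time passes only in rows, so rows that do not move let the fingers close. It gives the time, the measured TCP pose, the force and the opening at its end, in the units of the state.
- bot.get_obs(): the state, without advancing time (a new reading comes with each control period).
- bot.read_camera(name): name is "side" or "top" or "wrist"; returns (picture, depth): 384x512x3 uint8, red, green, blue; 384x512 float32, m along the optical axis (not along the pixel's ray), 0 where there is no reading.
- bot.calibration(name): a dict with "fx", "fy", "cx", "cy" (pixels), "D" ([k1, k2, p1, p2, k3] as OpenCV has them; the pictures are not rectified), "extrinsics" (4x4, takes a point from camera to world coordinates). Camera axes: x right, y down, z forward; pixel columns grow to the right and rows downward; lengths in m; the calibration is good to about 2 mm. A picture is of the moment at which its call begins: read the wrist's pose just before it. calibration takes no time and is no camera call; for the wrist camera it gives the pose at the moment of the call.
- bot.hand_in(): hands the job in, once; it reports no verdict.
The state is a dict: "t": time; "q": joint angles; "joint_vel": joint speeds; "joint_torque": joint torques, N m; "eef_pos": TCP position; "tool_rot": TCP orientation; "contact_force": force on the tool from outside, world axes, zero at the start; "torque": the same for the moment, N m; "gripper_width": opening from 0.0 (shut) to 1.0 (fully open).
Only numpy, scipy, OpenCV 4.12 (cv2) and the standard library are available. Lean on these libraries where they do the work, as an engineer would, in place of code of your own. Each camera call takes 0.05 s, during which the arm holds its last target.

## Working session

There is one attempt and no reset: what is moved stays moved. The work goes in short steps, Python scripts to look and compute and a shell command to move; the robot and the scene stay as the last step left them, time stands still between calls to the robot, and variables do not carry over. Pictures are saved under pics/ and viewed, and the job is handed in when it is done.

```bash
mkdir -p pics; ls
python3 - <<'E'
from station import bot
import cv2,numpy as np
print(bot.get_obs())
for n in("top","side"):
    p,d=bot.read_camera(n); cv2.imwrite(f"pics/{n}0.png",p[:,:,::-1]); np.savez(f"pics/{n}0.npz",p=p,d=d)
    print(n,bot.calibration(n))
E
```

```text
pics
{'t': 0.0, 'q': array([-1.26111771,  0.47781305,  0.0223457 ,  1.55646671, -0.01147996,
        1.10927505, -0.08310856]), 'joint_vel': array([ 0.00081713, -0.00048644, -0.0009882 , -0.00070557,  0.00230514,
        0.0004689 , -0.00024073]), 'joint_torque': array([ 2.05212045e-04, -5.96443820e+01,  1.60755605e+00, -2.81200004e+01,
        1.23343058e-02,  9.33537172e-03,  4.16800034e-07]), 'eef_pos': array([0.27365889, 0.6164171 , 0.24431068]), 'tool_rot': array([-1.12396241e-04,  2.07365312e-01,  9.78263148e-01, -9.10005191e-04]), 'contact_force': array([-0.43264533, -0.02344957, -0.38976742]), 'torque': array([ 0.03060638, -0.09567193,  0.00099614]), 'gripper_width': 1.0026713029580172}
top {'fx': 373.3358243808775, 'fy': 373.3358243808775, 'cx': 250.51123260306824, 'cy': 191.6947328431958, 'D': array([-0.04401375,  0.        ,  0.        ,  0.        ,  0.        ]), 'extrinsics': array([[ 0.02435387, -0.96635196,  0.2560679 ,  0.32612668],
       [-0.99970266, -0.0232294 ,  0.00741543,  0.01274754],
       [-0.00121761, -0.25617236, -0.96663035,  0.93398466],
       [ 0.        ,  0.        ,  0.        ,  1.        ]])}
side {'fx': 426.1043046790114, 'fy': 426.1043046790114, 'cx': 248.91865386703603, 'cy': 195.01745567083992, 'D': array([-5.12586553e-05,  0.00000000e+00,  0.00000000e+00,  0.00000000e+00,
        0.00000000e+00]), 'extrinsics': array([[ 0.71232534, -0.47579084,  0.51596093, -0.05258876],
       [-0.70172339, -0.49673685,  0.51072183, -0.55895564],
       [ 0.01330004, -0.72586196, -0.68771181,  0.87014337],
       [ 0.        ,  0.        ,  0.        ,  1.        ]])}
```

View pics/top0.png

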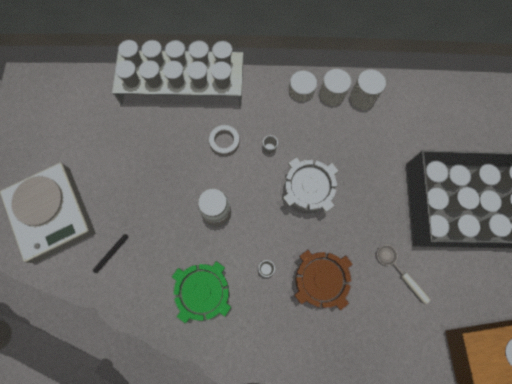

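View pics/side0.png

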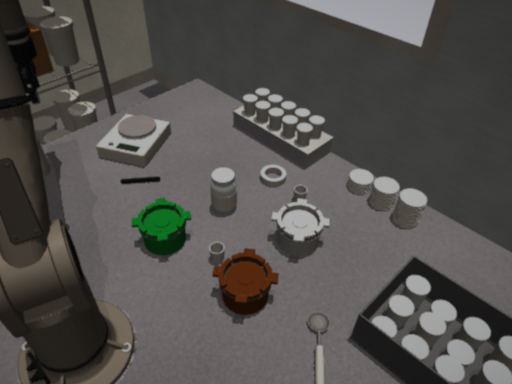

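The top view shows the grey tub with its white lid at about (311,185), with tabs on the diagonals. A pot is nearby at (270,143). The side view shows the tub at (300,222). Brown and green look-alikes stand nearer the robot.

```bash
cat > h.py <<'E'
import numpy as np,cv2
from station import bot
def rays(n,uv,cal=None):
    c=cal or bot.calibration(n);K=np.array([[c['fx'],0,c['cx']],[0,c['fy'],c['cy']],[0,0,1]])
    x=cv2.undistortPoints(np.asarray(uv,np.float64).reshape(-1,1,2),K,c['D']).reshape(-1,2)
    return np.c_[x,np.ones(len(x))],c['extrinsics']
def plane(n,uv,z,cal=None):
    r,E=rays(n,uv,cal); d=r@E[:3,:3].T; s=(z-E[2,3])/d[:,2]; return E[:3,3]+d*s[:,None]
def cloud(n,uv,dep,cal=None):
    r,E=rays(n,uv,cal); return (r*np.asarray(dep)[:,None])@E[:3,:3].T+E[:3,3]
E
python3 - <<'E'
from h import *
for n,(u0,u1,v0,v1) in dict(top=(270,350,145,225),side=(260,340,190,260)).items():
    f=np.load(f"pics/{n}0.npz");p,d=f['p'],f['d']
    vv,uu=np.mgrid[v0:v1,u0:u1]; uv=np.c_[uu.ravel(),vv.ravel()]
    P=cloud(n,uv,d[v0:v1,u0:u1].ravel())
    ok=(P[:,2]>.06)&(P[:,2]<.1)
    print(n,np.histogram(P[ok,2],20))
    rim=P[(P[:,2]>.079)&(P[:,2]<.095)]
    (c,r)=cv2.minEnclosingCircle(rim[:,:2].astype(np.float32)); print('rim encl',c,r,rim[:,:2].mean(0),len(rim))
    # brightness-based rim: project all to z=.084
    g=p[v0:v1,u0:u1].min(2)
    # angle of tabs: points beyond 63mm
    Q=rim[:,:2]-np.array(c); rr=np.hypot(*Q.T); a=np.degrees(np.arctan2(Q[:,1],Q[:,0]))
    t=rr>.064; print(np.histogram(a[t],36,(-180,180))[0]); ph=np.angle(np.exp(4j*np.radians(a[t])).mean())/4;print('phase',np.degrees(ph))
    big=cv2.resize(p[v0:v1,u0:u1],None,fx=7,fy=7,interpolation=cv2.INTER_CUBIC); cv2.imwrite(f"pics/{n}0z.png",big[:,:,::-1])
E
```

```text
top (array([  6,  17,  26,  57, 170, 301, 393, 225,  81,  15,  14,  21,  21,
        26,  66, 219, 341, 221,  63,  11]), array([0.06058711, 0.06203822, 0.06348932, 0.06494043, 0.06639153,
       0.06784264, 0.06929374, 0.07074485, 0.07219595, 0.07364706,
       0.07509816, 0.07654927, 0.07800037, 0.07945148, 0.08090258,
       0.08235369, 0.08380479, 0.0852559 , 0.086707  , 0.08815811,
       0.08960921]))
rim encl (0.5742986798286438, -0.12377175688743591) 0.07489777356386185 [ 0.57336609 -0.12347753] 956
[ 0  0 12 19 16  0  0  0  0  0  0  8 18 18  0  0  0  0  0  0 11 19 18  0
  0  0  0  0  0 12 25 17  0  0  0  0]
phase 36.54380474999788
side (array([ 26,  48,  71, 105, 196, 208, 119,  55,  20,  21,  24,  32,  40,
        44,  53, 133, 209, 163,  80,  31]), array([0.06010552, 0.06135352, 0.06260151, 0.06384951, 0.0650975 ,
       0.06634549, 0.06759349, 0.06884148, 0.07008948, 0.07133747,
       0.07258547, 0.07383346, 0.07508146, 0.07632945, 0.07757745,
       0.07882544, 0.08007344, 0.08132143, 0.08256942, 0.08381742,
       0.08506541]))
rim encl (0.5208340287208557, -0.12012854963541031) 0.11683626472949982 [ 0.56696914 -0.12886012] 601
[ 0  8  0  0  0  0  0  0  0  0  0  8 20 28 49 31 25 23 24 42 36 19 13  3
  0  0  0  0  0  0  0  0  0  0  0  0]
phase 36.16015448541963
```

View pics/top0z.png

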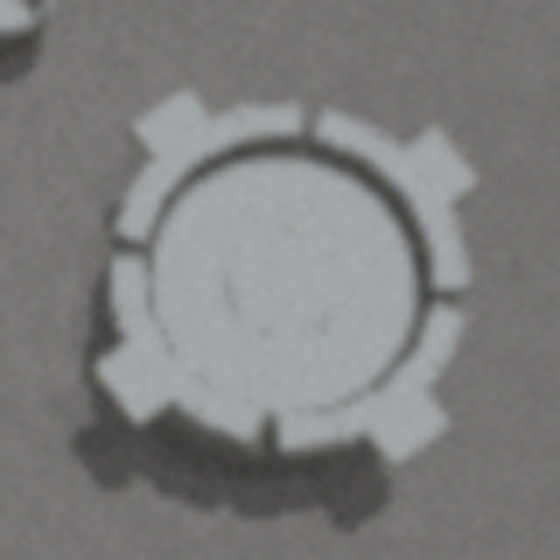

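```bash
python3 -m crank '[[[-0.03,-0.028,0],[0,0,9.87],0.0],[[-0.03,-0.028,0],[0,0,9.87],0.0],[[-0.03,-0.028,0],[0,0,9.87],0.0],[[-0.011,-0.05,0],[0,0,0],0.0],[[-0.011,-0.05,0],[0,0,0],0.0],[[-0.011,-0.05,0],[0,0,0],0.0],[[-0.011,-0.05,0],[0,0,0],0.0]]' 30
python3 - <<'E'
from h import *
from scipy.spatial.transform import Rotation as R
o=bot.get_obs();q=o['tool_rot'];print(o['eef_pos'],q,o['q']);M=R.from_quat(np.r_[q[1:],q[0]]).as_matrix();print(M)
print(M.T@(np.array([.574,-.124,.2])-o['eef_pos']))
E
```

```text
t: 0.98
eef_pos: [0.1658, 0.3425, 0.245]
tool_rot: [0.0, 0.45, 0.893, -0.0]
contact_force: [0.7, 0.4, 0.1]
gripper_width: 0.0
[0.16580558 0.34251897 0.24498553] [ 4.74387843e-05  4.50475509e-01  8.92788756e-01 -2.26619570e-04] [-1.35777768 -0.02605586  0.07235586  2.20661571  0.00231063  0.96142884
 -0.6505691 ]
[[-5.94143628e-01  8.04358959e-01 -1.19467506e-04]
 [ 8.04358916e-01  5.94143530e-01 -4.47386830e-04]
 [-2.88878759e-04 -3.61906788e-04 -9.99999893e-01]]
[-0.61776181  0.05117189  0.04514547]
```

```bash
python3 -m crank '[[[-0.03,0.04,0],[0,0,0],0.0],[[-0.03,0.04,0],[0,0,0],0.0],[[-0.03,0.04,0],[0,0,0],0.0],[[-0.03,0.04,0],[0,0,0],0.0],[[-0.05,-0.012,0],[0,0,0],0.0],[[-0.05,-0.012,0],[0,0,0],0.0],[[-0.05,-0.012,0],[0,0,0],0.0],[[-0.05,-0.012,0],[0,0,0],0.0]]' 30
cat > w.py <<'E'
from h import *
from scipy.spatial.transform import Rotation as R
o=bot.get_obs();q=o['tool_rot'];M=R.from_quat(np.r_[q[1:],q[0]]).as_matrix();print(o['t'],o['eef_pos'],o['q'].round(2),o['contact_force'].round(1))
print('yaw x',np.degrees(np.arctan2(M[1,0],M[0,0])))
c=np.array([.574,-.1235])
for n,a in zip('ABCD',np.radians([36.5,126.5,216.5,306.5])):
    print(n,(M.T@(np.r_[c+.057*np.array([np.cos(a),np.sin(a)]),.098]-o['eef_pos'])).round(4))
E
python3 w.py
```

```text
t: 1.98
eef_pos: [0.4474, 0.1515, 0.2452]
tool_rot: [-0.0, 0.45, 0.893, -0.0]
contact_force: [0.2, -0.6, 0.4]
gripper_width: 0.003
1.975 [0.44736788 0.15153796 0.24517992] [-0.85  0.14  0.43  2.05 -0.07  0.97  0.26] [ 0.2 -0.6  0.4]
yaw x 126.46010303788304
A [-0.2964 -0.0046  0.1471]
B [-0.2395 -0.0616  0.1472]
C [-0.2965 -0.1186  0.1472]
D [-0.3535 -0.0615  0.1471]
```

```bash
python3 -m crank '[[[-0.048,-0.0124,0],[0,0,0],0.0],[[-0.048,-0.0124,0],[0,0,0],0.0],[[-0.048,-0.0124,0],[0,0,0],0.0],[[-0.048,-0.0124,0],[0,0,0],0.0],[[-0.0475,-0.012,0],[0,0,0],0.0],[[0,0,0],[0,0,0],0.0]]' 30
python3 w.py
python3 - <<'E'
from h import *
cal=bot.calibration("wrist");p,d=bot.read_camera("wrist");cv2.imwrite("pics/w1.png",p[:,:,::-1]);np.savez("pics/w1.npz",p=p,d=d)
vv,uu=np.mgrid[0:384,0:512];uv=np.c_[uu.ravel(),vv.ravel()];dd=d.ravel();m=dd>0
P=cloud("wrist",uv[m],dd[m],cal);C=p.reshape(-1,3)[m]
k=(abs(P[:,2]-.084)<.006)&(np.hypot(P[:,0]-.574,P[:,1]+.1237)<.085)
r=P[k];print(len(r),np.median(r[:,2]))
c,R_=cv2.minEnclosingCircle(r[:,:2].astype(np.float32));print(c,R_)
Q=r[:,:2]-c;a=np.degrees(np.arctan2(Q[:,1],Q[:,0]));t=np.hypot(*Q.T)>.064
print(np.histogram(a[t],36,(-180,180))[0],np.degrees(np.angle(np.exp(4j*np.radians(a[t])).mean())/4))
E
```

```text
t: 2.72
eef_pos: [0.5401, -0.0805, 0.2452]
tool_rot: [0.001, 0.453, 0.891, -0.001]
contact_force: [-1.3, -0.3, 0.1]
gripper_width: 0.005
2.725 [ 0.54012255 -0.08048393  0.24524218] [-0.45  0.29  0.59  1.9  -0.19  1.01  0.85] [-1.3 -0.3  0.1]
yaw x 126.06407963843877
A [-0.054   0.0592  0.1473]
B [0.0026 0.0018 0.1472]
C [-0.0549 -0.0548  0.1474]
D [-0.1114  0.0027  0.1475]
3105 0.08385096844917939
(0.5739429593086243, -0.12272323668003082) 0.07447955757379532
[  0   0  47  82  62   0   0   0   0   0   0   0   0   0   0   0   0   0
   0   0  32  72  70   0   0   0   0   0   0  49 103  81   0   0   0   0] 36.53155735193464
```

View pics/w1.png

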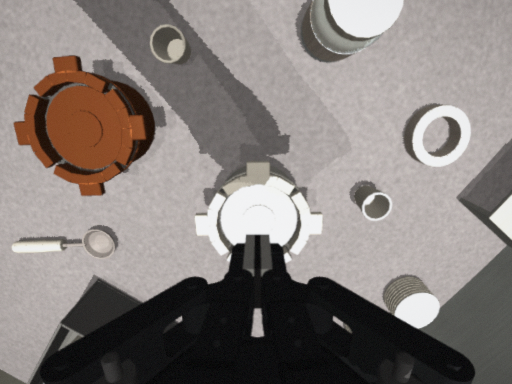

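The wrist view shows the tub lid centred near (258,220). It agrees with the top camera to 1 mm: centre (0.574,-0.123), tabs at 36.5°+90°k. I am above tab B, so I descend.

```bash
python3 -m crank '[[[0.0026,0.002,0.045],[0,0,-0.4],0.0],[[0,0,0.045],[0,0,0],0.0],[[0,0,0.035],[0,0,0],0.0],[[0,0,0.012],[0,0,0],0.0],[[0,0,0],[0,0,0],0.0]]' 30
python3 w.py
```

```text
t: 3.4
eef_pos: [0.5397, -0.072, 0.1082]
tool_rot: [-0.001, 0.447, 0.895, -0.0]
contact_force: [-0.5, 0.6, -0.5]
gripper_width: 0.001
3.4 [ 0.53970626 -0.07196494  0.10820094] [-0.37  0.48  0.49  2.01 -0.33  0.73  0.98] [-0.5  0.6 -0.5]
yaw x 126.90880555775746
A [-0.0622  0.0535  0.0101]
B [-0.0048 -0.0031  0.0102]
C [-0.0614 -0.0605  0.0102]
D [-0.1188 -0.0039  0.0101]
```

```bash
python3 -m crank '[[[-0.004,-0.003,0.003],[0,0,0],0.0],[[0,0,0.004],[0,0,0],0.0],[[0,0,0.003],[0,0,0],0.0],[[0,0,0.003],[0,0,0],0.0],[[0,0,0.003],[0,0,0],0.0],[[0,0,0],[0,0,0],0.0]]' 30
python3 w.py
```

```text
t: 4.15
eef_pos: [0.5398, -0.0777, 0.092]
tool_rot: [-0.0, 0.447, 0.894, -0.0]
contact_force: [-0.1, 0.2, 0.4]
gripper_width: 0.0
4.15 [ 0.53978844 -0.07770614  0.09202097] [-0.34  0.51  0.48  2.02 -0.35  0.7   1.  ] [-0.1  0.2  0.4]
yaw x 126.85415666032395
A [-0.0575  0.0569 -0.006 ]
B [-0.0002  0.0003 -0.006 ]
C [-0.0568 -0.0571 -0.006 ]
D [-0.1142 -0.0004 -0.006 ]
```

```bash
python3 -m crank '[[[0,0,0.0015],[0,0,0],0.0],[[0,0,0.001],[0,0,0],0.0],[[0,0,0],[0,0,0],0.0]]' 30
python3 w.py
```

```text
t: 4.53
eef_pos: [0.54, -0.0777, 0.09]
tool_rot: [-0.0, 0.447, 0.894, 0.0]
contact_force: [-1.3, 0.3, 3.6]
gripper_width: -0.001
4.525 [ 0.53996992 -0.07771581  0.09002124] [-0.34  0.51  0.47  2.02 -0.36  0.69  1.  ] [-1.3  0.3  3.6]
yaw x 126.84926599352592
A [-0.0574  0.0568 -0.008 ]
B [-0.      0.0001 -0.008 ]
C [-0.0567 -0.0572 -0.008 ]
D [-0.114  -0.0006 -0.008 ]
```

Tab B reached the hard stop at the shut height. Next is A.

```bash
python3 -m crank '[[[0,0,-0.024],[0,0,0],0.0],[[0,0,0],[0,0,0],0.0],[[-0.029,0.0284,0],[0,0,0],0.0],[[-0.0284,0.0284,0],[0,0,0],0.0],[[0,0,0],[0,0,0],0.0],[[0,0,0],[0,0,0],0.0]]' 30
python3 w.py
```

```text
t: 5.28
eef_pos: [0.6185, -0.0897, 0.1128]
tool_rot: [-0.001, 0.447, 0.894, -0.0]
contact_force: [-0.7, -0.4, 0.3]
gripper_width: 0.0
5.275 [ 0.61854965 -0.08966318  0.11275886] [-0.31  0.59  0.48  1.81 -0.36  0.83  1.  ] [-0.7 -0.4  0.3]
yaw x 126.83450140123404
A [-0.0007  0.0011  0.0148]
B [ 0.0566 -0.0556  0.0149]
C [-1.000e-04 -1.129e-01  1.500e-02]
D [-0.0574 -0.0562  0.0148]
```

```bash
python3 -m crank '[[[0,0.001,0.008],[0,0,0],0.0],[[0,0,0.004],[0,0,0],0.0],[[0,0,0.003],[0,0,0],0.0],[[0,0,0.003],[0,0,0],0.0],[[0,0,0.003],[0,0,0],0.0],[[0,0,0.002],[0,0,0],0.0],[[0,0,0.001],[0,0,0],0.0],[[0,0,0],[0,0,0],0.0]]' 30
python3 w.py
```

```text
t: 6.28
eef_pos: [0.6206, -0.0891, 0.09]
tool_rot: [-0.0, 0.447, 0.894, 0.0]
contact_force: [-1.5, 0.7, 3.7]
gripper_width: 0.006
6.275 [ 0.62060897 -0.08905513  0.09003071] [-0.29  0.62  0.47  1.82 -0.38  0.79  1.01] [-1.5  0.7  3.7]
yaw x 126.84704936449002
A [ 0.    -0.001 -0.008]
B [ 0.0574 -0.0576 -0.008 ]
C [ 0.0007 -0.115  -0.008 ]
D [-0.0566 -0.0583 -0.008 ]
```

Tab A is shut. Next is D.

```bash
python3 -m crank '[[[0,0,-0.024],[0,0,0],0.0],[[0,0,0],[0,0,0],0.0],[[-0.0283,-0.029,0],[0,0,0],0.0],[[-0.0283,-0.029,0],[0,0,0],0.0],[[0,0,0],[0,0,0],0.0],[[0,0,0],[0,0,0],0.0]]' 30
python3 w.py
```

```text
t: 7.02
eef_pos: [0.608, -0.1685, 0.113]
tool_rot: [-0.0, 0.447, 0.894, 0.0]
contact_force: [1.0, 0.5, 0.1]
gripper_width: 0.004
7.025 [ 0.60799646 -0.1684982   0.11303389] [-0.18  0.6   0.48  1.8  -0.36  0.84  1.12] [1.  0.5 0.1]
yaw x 126.85346844295314
A [0.056  0.0568 0.0151]
B [1.134e-01 1.000e-04 1.510e-02]
C [ 0.0567 -0.0572  0.0151]
D [-0.0006 -0.0006  0.015 ]
```

```bash
python3 -m crank '[[[0,0,0.008],[0,0,0],0.0],[[0,0,0.004],[0,0,0],0.0],[[0,0,0.003],[0,0,0],0.0],[[0,0,0.003],[0,0,0],0.0],[[0,0,0.003],[0,0,0],0.0],[[0,0,0.002],[0,0,0],0.0],[[0,0,0.001],[0,0,0],0.0],[[0,0,0],[0,0,0],0.0]]' 30
python3 w.py
```

```text
t: 8.02
eef_pos: [0.6082, -0.1691, 0.09]
tool_rot: [-0.0, 0.447, 0.894, 0.0]
contact_force: [-1.2, -0.1, 3.3]
gripper_width: -0.003
8.025 [ 0.60816872 -0.16914378  0.09004745] [-0.16  0.63  0.47  1.81 -0.38  0.79  1.14] [-1.2 -0.1  3.3]
yaw x 126.84734616908891
A [ 0.0567  0.057  -0.0079]
B [ 0.114   0.0004 -0.0079]
C [ 0.0574 -0.057  -0.008 ]
D [ 0.     -0.0003 -0.008 ]
```

Tab D is shut. Next is C.

```bash
python3 -m crank '[[[0,0,-0.024],[0,0,0],0.0],[[0,0,0],[0,0,0],0.0],[[0.0287,-0.0285,0],[0,0,0],0.0],[[0.0287,-0.0285,0],[0,0,0],0.0],[[0,0,0],[0,0,0],0.0],[[0,0,0],[0,0,0],0.0]]' 30
python3 w.py
```

```text
t: 8.78
eef_pos: [0.5288, -0.1573, 0.1137]
tool_rot: [0.0, 0.447, 0.894, 0.0]
contact_force: [0.1, 0.8, -0.4]
gripper_width: 0.001
8.775 [ 0.52881958 -0.15728225  0.11368458] [-0.21  0.48  0.5   1.99 -0.33  0.75  1.13] [ 0.1  0.8 -0.4]
yaw x 126.86581912860636
A [-0.0004  0.1134  0.0158]
B [0.0569 0.0568 0.0157]
C [ 0.0003 -0.0006  0.0157]
D [-0.0571  0.056   0.0158]
```

```bash
python3 -m crank '[[[0,0,0.008],[0,0,0],0.0],[[0,0,0.004],[0,0,0],0.0],[[0,0,0.003],[0,0,0],0.0],[[0,0,0.003],[0,0,0],0.0],[[0,0,0.003],[0,0,0],0.0],[[0,0,0.002],[0,0,0],0.0],[[0,0,0.001],[0,0,0],0.0],[[0,0,0],[0,0,0],0.0]]' 30
python3 w.py
```

```text
t: 9.78
eef_pos: [0.5281, -0.1574, 0.09]
tool_rot: [-0.0, 0.447, 0.894, 0.0]
contact_force: [-1.9, 1.4, 4.7]
gripper_width: -0.004
9.775 [ 0.52809441 -0.15738954  0.09000622] [-0.19  0.52  0.48  2.   -0.36  0.7   1.15] [-1.9  1.4  4.7]
yaw x 126.84385935684875
A [-0.0007  0.1141 -0.008 ]
B [ 0.0566  0.0574 -0.008 ]
C [-0.0001  0.0001 -0.008 ]
D [-0.0574  0.0567 -0.008 ]
```

```bash
python3 -m crank '[[[0,0,-0.03],[0,0,0],0.0],[[0,0,-0.05],[0,0,0],0.0],[[0,0,-0.05],[0,0,0],0.0],[[0,0,-0.03],[0,0,0],0.0],[[0.05,0,0],[0,0,0],0.0],[[0.05,0,0],[0,0,0],0.0],[[0.05,0,0],[0,0,0],0.0],[[0.05,0,0],[0,0,0],0.0],[[0,0,0],[0,0,0],0.0]]' 30
python3 - <<'E'
from h import *
for n in("top","side","wrist"):
    cal=bot.calibration(n);p,d=bot.read_camera(n);cv2.imwrite(f"pics/{n}9.png",p[:,:,::-1])
    vv,uu=np.mgrid[0:384,0:512];uv=np.c_[uu.ravel(),vv.ravel()];dd=d.ravel();m=dd>0
    P=cloud(n,uv[m],dd[m],cal);Q=P[:,:2]-[.574,-.123];r=np.hypot(*Q.T);a=np.degrees(np.arctan2(Q[:,1],Q[:,0]))%360
    for t in(36.5,126.5,216.5,306.5):
        k=(abs(a-t)<35)&(r>.051)&(r<.058)&(P[:,2]>.06)&(P[:,2]<.1);print(n,t,k.sum(),np.median(P[k,2]).round(4) if k.any() else None)
    k=(r<.085)&(abs(P[:,2]-.076)<.006)&(r>.05)
    if k.sum()>50:print(cv2.minEnclosingCircle(P[k,:2].astype(np.float32)))
E
```

```text
t: 10.9
eef_pos: [0.4063, 0.0052, 0.2496]
tool_rot: [-0.001, 0.445, 0.896, 0.001]
contact_force: [1.0, -0.0, -0.5]
gripper_width: 0.006
top 36.5 25 0.0762
top 126.5 0 None
top 216.5 70 0.0766
top 306.5 75 0.0766
((0.5727759599685669, -0.13529254496097565), 0.06726528704166412)
side 36.5 40 0.0736
side 126.5 52 0.0737
side 216.5 45 0.0727
side 306.5 51 0.0736
((0.5704814791679382, -0.12575413286685944), 0.07671850919723511)
wrist 36.5 23 0.0759
wrist 126.5 9 0.0754
wrist 216.5 123 0.0759
wrist 306.5 0 None
((0.5688732862472534, -0.11445163190364838), 0.0659775510430336)
```

View pics/top9.png

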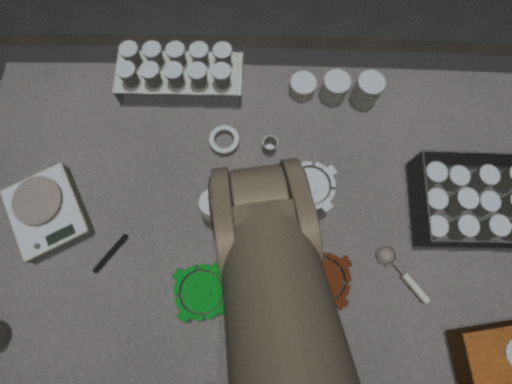

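View pics/side9.png

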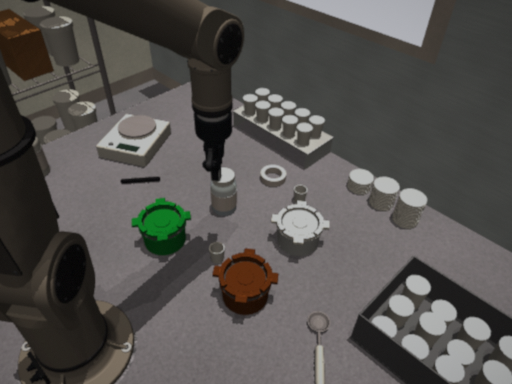

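In the side view, the tub at (300,225) has a flat, even rim and hasn't moved. The jar, pots, tape, scoop and marker are where they were. All four quarters measure about 8 mm lower than before, and the arm is clear of everything.

```bash
python3 -c "
from station import bot
print(bot.hand_in())"
```

```text
the job is handed in; nothing more can be done
None
```

I pressed all four rim sections down one at a time with the closed fingertips, then backed the arm off and handed the job in at about 11 s.

- **Pressing:** each press ended on the hard stop with the fingertips at 76 mm, the shut height. The force readings at the end of each press were no higher than 5 N.
- **Rim height afterwards:** wherever the top and wrist cameras could see the rim, it stood at 75–77 mm. The arm hid one quarter from the top camera, and the wrist camera missed another. The side camera saw all four, level at about 73–74 mm. It read about 3 mm low before pressing too, so this agrees with shut.
- **Position:** in the final pictures, the tub and the other things in view stood where they were. I judged this mostly by eye. The final circle fits to the tub disagreed with its starting centre by 4–12 mm. I put that down to the partly hidden rim and stray points, since the two clear fits before pressing agreed to about 1 mm.

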